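# Rack specimen jars in reverse order

### The job

Move the four specimen jars from the aluminium docking tray into the grey viewing rack, one to a pocket, in reverse order: the jar that starts nearest the tray's black end block with the white dot goes into the pocket farthest from the rack's own dotted black end block, the next jar into the next pocket, and so on, so that the jar farthest from the tray's dot ends nearest the rack's dot. Set every jar down gently, standing upright on the floor of its pocket, never tip one over, and let go of them all.

Things in the scene. Friction and masses are not known exactly. Their poses are not given: they have to be found in the camera images.
- jar_red: specimen jar, loose, about 90 g, upright: white cylindrical body with a red band and a red screw cap. Total height 72 mm; body diameter 34 mm, cap diameter 36 mm reaching from 50 to 72 mm above the underside. Origin: centre of the underside; z up along the jar. It stands on the disc of its own colour at the start.
- jar_yellow: specimen jar, loose, about 90 g, upright: white cylindrical body with a yellow band and a yellow screw cap. Total height 72 mm; body diameter 34 mm, cap diameter 36 mm reaching from 50 to 72 mm above the underside. Origin: centre of the underside; z up along the jar. It stands on the disc of its own colour at the start.
- jar_green: specimen jar, loose, about 90 g, upright: white cylindrical body with a green band and a green screw cap. Total height 72 mm; body diameter 34 mm, cap diameter 36 mm reaching from 50 to 72 mm above the underside. Origin: centre of the underside; z up along the jar. It stands on the disc of its own colour at the start.
- jar_blue: specimen jar, loose, about 90 g, upright: white cylindrical body with a blue band and a blue screw cap. Total height 72 mm; body diameter 34 mm, cap diameter 36 mm reaching from 50 to 72 mm above the underside. Origin: centre of the underside; z up along the jar. It stands on the disc of its own colour at the start.
- disc_red: red round disc, diameter 54 mm, 6 mm thick, fixed on top of the docking tray; the red jar stands on it at the start. Origin: centre of the disc's underside, 12 mm above the table (so the jar's underside is 18 mm above the table). The four discs lie in a straight row, 60 mm apart, in any colour order; they stay put and so still show the original order when the jars are gone.
- disc_yellow: yellow round disc, diameter 54 mm, 6 mm thick, fixed on top of the docking tray; the yellow jar stands on it at the start. Origin: centre of the disc's underside, 12 mm above the table (so the jar's underside is 18 mm above the table). The four discs lie in a straight row, 60 mm apart, in any colour order; they stay put and so still show the original order when the jars are gone.
- disc_green: green round disc, diameter 54 mm, 6 mm thick, fixed on top of the docking tray; the green jar stands on it at the start. Origin: centre of the disc's underside, 12 mm above the table (so the jar's underside is 18 mm above the table). The four discs lie in a straight row, 60 mm apart, in any colour order; they stay put and so still show the original order when the jars are gone.
- disc_blue: blue round disc, diameter 54 mm, 6 mm thick, fixed on top of the docking tray; the blue jar stands on it at the start. Origin: centre of the disc's underside, 12 mm above the table (so the jar's underside is 18 mm above the table). The four discs lie in a straight row, 60 mm apart, in any colour order; they stay put and so still show the original order when the jars are gone.
- marker: dotted end block of the docking tray: black block 50 x 22 x 14 mm with a white dot of 16 mm on top, fixed on the aluminium tray (310 x 80 x 12 mm) in line with the discs, at one end of the row or the other; the block at the opposite end is plain aluminium. Origin: centre of its underside, 12 mm above the table. The centres of the discs are 48, 108, 168 and 228 mm from it.
- rack: viewing rack, fixed: grey bar 310 x 70 mm, 20 mm high, with four square black-floored pockets 52 mm wide in a row along its y axis and a black block with a white dot on its +y end (top 26 mm above the table). Origin: centre of the underside, on the table; y along the row towards the dotted end, x across it, z up. Pocket centres at x = 0, y = +90, +30, -30, -90 mm; their floors are 8 mm above the table, walls 12 mm deep, dividers 8 mm thick.

How it is judged:
At the end, for the whole second after the job is handed in: Each of the four jars stands at rest in the pocket that mirrors its starting place (nearest to the tray's dot -> farthest from the rack's dot, and so on): within 13 mm of the pocket's centre along and across the rack, underside within 5 mm of the pocket floor, tilted less than 0.1 rad (((horizontal distance between disc_red and marker between 0.028 and 0.068 m and y of jar_red in the frame of rack between -0.103 and -0.077 m) or (horizontal distance between disc_red and marker between 0.088 and 0.128 m and y of jar_red in the frame of rack between -0.043 and -0.017 m) or (horizontal distance between disc_red and marker between 0.148 and 0.188 m and y of jar_red in the frame of rack between 0.017 and 0.043 m) or (horizontal distance between disc_red and marker between 0.208 and 0.248 m and y of jar_red in the frame of rack between 0.077 and 0.103 m)) and x of jar_red in the frame of rack between -0.013 and 0.013 m and z of jar_red in the frame of rack between 0.003 and 0.013 m and angle between each of jar_red, jar_yellow, jar_green, jar_blue's own z axis and vertical below 0.1 rad and linear speed of each of jar_red, jar_yellow, jar_green, jar_blue below 0.02 m/s and angular speed of each of jar_red, jar_yellow, jar_green, jar_blue below 0.2 rad/s and ((horizontal distance between disc_yellow and marker between 0.028 and 0.068 m and y of jar_yellow in the frame of rack between -0.103 and -0.077 m) or (horizontal distance between disc_yellow and marker between 0.088 and 0.128 m and y of jar_yellow in the frame of rack between -0.043 and -0.017 m) or (horizontal distance between disc_yellow and marker between 0.148 and 0.188 m and y of jar_yellow in the frame of rack between 0.017 and 0.043 m) or (horizontal distance between disc_yellow and marker between 0.208 and 0.248 m and y of jar_yellow in the frame of rack between 0.077 and 0.103 m)) and x of jar_yellow in the frame of rack between -0.013 and 0.013 m and z of jar_yellow in the frame of rack between 0.003 and 0.013 m and ((horizontal distance between disc_green and marker between 0.028 and 0.068 m and y of jar_green in the frame of rack between -0.103 and -0.077 m) or (horizontal distance between disc_green and marker between 0.088 and 0.128 m and y of jar_green in the frame of rack between -0.043 and -0.017 m) or (horizontal distance between disc_green and marker between 0.148 and 0.188 m and y of jar_green in the frame of rack between 0.017 and 0.043 m) or (horizontal distance between disc_green and marker between 0.208 and 0.248 m and y of jar_green in the frame of rack between 0.077 and 0.103 m)) and x of jar_green in the frame of rack between -0.013 and 0.013 m and z of jar_green in the frame of rack between 0.003 and 0.013 m and ((horizontal distance between disc_blue and marker between 0.028 and 0.068 m and y of jar_blue in the frame of rack between -0.103 and -0.077 m) or (horizontal distance between disc_blue and marker between 0.088 and 0.128 m and y of jar_blue in the frame of rack between -0.043 and -0.017 m) or (horizontal distance between disc_blue and marker between 0.148 and 0.188 m and y of jar_blue in the frame of rack between 0.017 and 0.043 m) or (horizontal distance between disc_blue and marker between 0.208 and 0.248 m and y of jar_blue in the frame of rack between 0.077 and 0.103 m)) and x of jar_blue in the frame of rack between -0.013 and 0.013 m and z of jar_blue in the frame of rack between 0.003 and 0.013 m); the robot touches nothing.
It fails at once if a jar is tipped over (more than 0.7 rad from upright) (angle between any of jar_red, jar_yellow, jar_green, jar_blue's own z axis and vertical above 0.7 rad).
It fails at once if a jar is dropped or slammed into the rack (more than 60 N between jar and rack) (contact force between any of jar_red, jar_yellow, jar_green, jar_blue and rack above 60 N).
It also fails if it takes over 99 s, if anything falls off the work surface, if the arm or the gripper's body presses on something with over 40 N, if the wrist force passes 120 N, or if a joint passes its speed limit or range.

### The arm

A 6-joint arm with a two-finger parallel gripper is mounted at the origin on the work surface. World frame = base frame: x ahead of the robot, y to its left, z up, the work surface at z = 0. Lengths are in m, angles in rad, forces in N, time in s.
With the tool pointing down it reaches from about 0.3 to 0.875 m from the base axis. Payload 6.4 kg.
Tool frame: the origin (TCP) lies at the centre of the arm's flange, where the gripper is bolted on; the fingertips stand 173 mm ahead of it and the grasp point (between the pads) lies 155 mm ahead of it; z points along the fingers, y is the line along which they close (so a half turn about z gives the same grasp; the last joint's range is limited). The gripper opens to 85 mm and grips with 20 to 120 N. Pads are 22 mm wide; open, the fingers measure 114 mm over their backs; the gripper's body (76 mm by 85 mm) begins 54 mm behind the grasp point. The pads swing forward as they close: fully open they stand 13 mm farther back than shut.
Start: joints at [1.124, 0.181, 1.607, -0, 1.354, -0.206], TCP at [0.137, 0.558, 0.405] pointing down, gripper open.
Joint ranges: [-2.99, 2.99], [-0.89, 2.07], [0.3, 2.58], [-1.14, 4.28], [0, 2.63], [-3.12, 3.12]. Speed limits (rad/s): [2.57, 2.57, 3.01, 3.14, 3.14, 3.14].

### API

Orientations are given as a unit quaternion [w, x, y, z].
In Python, from bench import get_obs, camera, get_calibration, hand_in gives the robot as it stands. The module is installed in compiled form; this text tells all that it offers.
- The arm moves only by the tool drive_tool, never from a script. Its argument "increments" is a list of rows, each a list of 2 entries, a list of its own where there are three numbers: the shift along the tool's x, y, z normalised to -1 to 1, where 1 is 250 mm, then the turn about the tool's z normalised to -1 to 1, where 1 is 90 degrees. A call has exactly 8 rows; each row is the pose to reach, as a shift and turn from the pose commanded when the call began, along the tool's axes at that moment; what a row does not reach only later rows make up. A row lasts 1/8 s, in which the tool goes at most 62.5 mm and 10.7 degrees, less where a joint would pass 70% of its speed; a pose out of reach is approached as far as the arm can. A call with a number of a shift or a turn outside -1 to 1 is refused whole. A call with a gripper value outside its range is refused whole. "claw" is the closure, from 0 (fully open) to 1 (shut), set as the call begins (left out, the last holds). The fingers move at their own pace and stop on an object; the grip force is fixed at half the most. Time passes only in rows, so rows that repeat a pose let the fingers close, or fill a call up. It gives the time, the measured TCP pose, the force and the opening at its end, in the units of the state.
- get_obs(): the state, without advancing time (a new reading comes with each control period).
- camera(name): name is "scene" or "top" or "wrist"; returns the picture (420x560x3 uint8, blue, green, red); there is no depth.
- get_calibration(name): a dict with "K" (3x3 intrinsics, pixels), "origin" and "orientation" of the camera in the world. Camera axes: x right, y down, z forward; pixel columns grow to the right and rows downward; lengths in m; the calibration is good to about 2 mm. The wrist camera is an equidistant fisheye: a pixel r from the principal point sees the ray r / f radians off the axis. A picture is of the moment at which its call begins: read the wrist's pose just before it. get_calibration takes no time and is no camera call; for the wrist camera it gives the pose at the moment of the call.
- hand_in(): hands the job in, once; it reports no verdict.
The state is a dict: "time_s": time; "q": joint angles; "dq": joint speeds; "joint_efforts": joint torques, N m; "eef_pos": TCP position; "eef_rot": TCP orientation; "wrist_force": force on the tool from outside, world axes, zero at the start; "torque": the same for the moment, N m; "opening": opening from 0.0 (shut) to 1.0 (fully open).
Only numpy, scipy, OpenCV 4.12 (cv2) and the standard library are available. Lean on these libraries where they do the work, as an engineer would, in place of code of your own. Each camera call takes 0.05 s, during which the arm holds its last target. There are 200 camera calls.

## Working session

There is one attempt and no reset: what is moved stays moved. The work goes in short steps, Python scripts to look and compute and a tool call to move; the robot and the scene stay as the last step left them, time stands still between calls to the robot, and variables do not carry over. Pictures are saved under pics/ and viewed, on a budget of 14 in all, crops included, one or two more only if the job needs it, and the job is handed in when it is done.

Besides the shell and the picture viewer there is one more tool, called by a JSON object that holds its "op" and its "data". drive_tool: Moves the arm, as the interface text tells. Its arguments: {"type":"object","properties":{"increments":{"type":"array","items":{"type":"array"}},"claw":{"type":"number"}},"required":["increments"]}

```bash
mkdir -p pics
python3 - <<'E'
from bench import *
import cv2,numpy as np
o=get_obs();print(o)
for n in("top","scene"):
    im=camera(n);cv2.imwrite(f"pics/{n}0.png",im);print(n,get_calibration(n))
E
```

```text
{'time_s': 0.0, 'q': array([ 1.12367341e+00,  1.81547216e-01,  1.60798097e+00,  7.85586885e-06,
        1.35381487e+00, -2.06316840e-01]), 'dq': array([-8.76382534e-05,  5.19324508e-04,  9.02288462e-04,  6.03589792e-04,
        9.79937139e-06,  1.47262363e-03]), 'joint_efforts': array([-1.51734122e-03, -4.44855344e+01, -3.51339734e+01, -3.13217643e-04,
        9.04450048e-03,  6.36365627e-06]), 'eef_pos': array([0.13701144, 0.55818374, 0.40379349]), 'eef_rot': array([-2.84516085e-04,  1.20113135e-01,  9.92759824e-01, -8.27667671e-04]), 'wrist_force': array([ 0.60925635, -1.51568457, -0.02055998]), 'torque': array([-0.04329659, -0.01932166, -0.01031748]), 'opening': 1.001149992878874}
top {'K': array([[464.85014848,   0.        , 281.94190757],
       [  0.        , 464.85014848, 210.32053596],
       [  0.        ,   0.        ,   1.        ]]), 'origin': array([0.32745022, 0.00565598, 0.9541724 ]), 'orientation': array([ 0.07545534, -0.69085348,  0.71424975, -0.08291711])}
scene {'K': array([[501.72209967,   0.        , 273.47056344],
       [  0.        , 501.72209967, 203.06740442],
       [  0.        ,   0.        ,   1.        ]]), 'origin': array([ 1.0304532 , -0.83976123,  0.81576935]), 'orientation': array([-0.42347965,  0.86676148,  0.23921903, -0.11028949])}
```

View pics/top0.png

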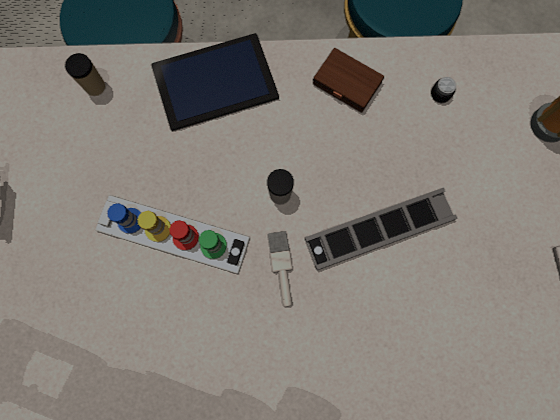

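View pics/scene0.png

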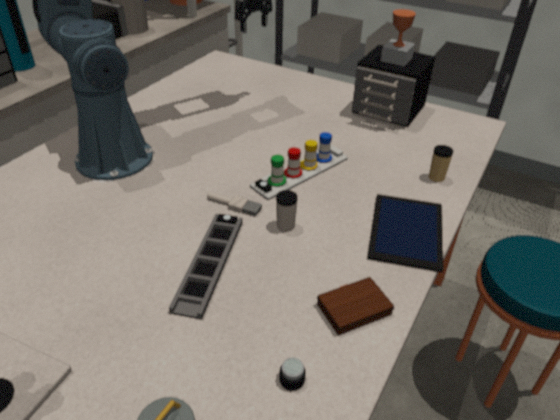

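The tray's dot is at its right end, so from the dot the order is green (212,242), red (184,233), yellow (152,226), blue (122,215). The rack's dot is at its left end (318,251), with pockets at about (341,241), (369,232), (396,222) and (423,213). Green therefore goes in the rightmost pocket. A dark jar at (281,185) is an obstacle to stay clear of. Next I measure positions.

```bash
cat > h.py <<'E'
from bench import *
import cv2,numpy as np
from scipy.spatial.transform import Rotation as R
def rot(q): return R.from_quat([q[1],q[2],q[3],q[0]])
def ray(px,z,cal,fish=False):
    K=np.array(cal["K"]);p=(np.array(px,float)-K[:2,2])/K[0,0]
    if fish:
        r=np.hypot(*p);d=np.array([*(p/max(r,1e-9)*np.sin(r)),np.cos(r)])
    else: d=np.array([*p,1.])
    w=rot(cal["orientation"]).apply(d);o=np.array(cal["origin"])
    return o+w*(z-o[2])/w[2]
def blobs(m,amin=15):
    n,l,s,c=cv2.connectedComponentsWithStats(m.astype(np.uint8))
    return [(s[i,4],c[i],l==i) for i in range(1,n) if s[i,4]>=amin]
E
python3 - <<'E'
from h import *
im=cv2.imread("pics/top0.png");cal=get_calibration("top")
hsv=cv2.cvtColor(im,cv2.COLOR_BGR2HSV);H,S,V=[hsv[...,i].astype(int) for i in range(3)]
ys,xs=np.mgrid[:420,:560]
g=im.max(2)
for name,(x0,x1,y0,y1) in dict(traydot=(226,246,238,264),rackdot=(308,328,238,264)).items():
    m=np.zeros(g.shape,bool);m[y0:y1,x0:x1]=g[y0:y1,x0:x1]>110
    for a,c,_ in blobs(m,8): print(name,a,c,ray(c,.026,cal).round(4))
roi=(ys>190)&(ys<265)&(xs>320)&(xs<445)
for a,c,l in blobs(roi&(g<32),200):
    r=cv2.minAreaRect(np.argwhere(l)[:,::-1].astype(np.float32));print("pocket",a,c,r,ray(r[0],.008,cal).round(4),ray(r[0],.02,cal).round(4))
for n,hh in dict(green=60,red=0,yellow=26,blue=112).items():
    m=(abs((H-hh+90)%180-90)<12)&(S>120)&(V>60)&(ys>190)&(ys<265)&(xs<260)&(xs>95)
    print(n,[(a,c.round(1)) for a,c,_ in blobs(m)])
a=cv2.resize(im[190:275,95:260],None,fx=4.8,fy=4.8,interpolation=cv2.INTER_CUBIC)
cv2.imwrite("pics/c.png",a)
E
```

```text
traydot 145 [235.57931034 245.53103448] [0.4696 0.0879 0.026 ]
traydot 51 [235.03921569 251.33333333] [0.4579 0.0891 0.026 ]
traydot 13 [226.69230769 259.23076923] [0.4425 0.1059 0.026 ]
traydot 20 [244.15 260.15] [0.4395 0.0711 0.026 ]
rackdot 49 [317.73469388 249.91836735] [ 0.4552 -0.077   0.026 ]
rackdot 50 [309.58 258.12] [ 0.4393 -0.0598  0.026 ]
pocket 506 [420.87944664 213.1284585 ] ((421.72412109375, 212.68966674804688), (24.948225021362305, 23.10993766784668), 66.80140686035156) [ 0.5287 -0.2999  0.008 ] [ 0.5261 -0.296   0.02  ]
pocket 518 [394.04247104 222.78957529] ((394.7337341308594, 222.3609619140625), (24.923078536987305, 23.076927185058594), 67.38013458251953) [ 0.51   -0.2416  0.008 ] [ 0.5077 -0.2385  0.02  ]
pocket 531 [367.0960452  232.42561205] ((367.823974609375, 232.07244873046875), (24.69434356689453, 23.552095413208008), 67.61986541748047) [ 0.4914 -0.1841  0.008 ] [ 0.4893 -0.1817  0.02  ]
pocket 528 [339.82007576 242.38825758] ((339.7524108886719, 242.3280487060547), (24.248762130737305, 22.322689056396484), 69.775146484375) [ 0.4719 -0.1247  0.008 ] [ 0.4701 -0.123   0.02  ]
green [(np.int32(455), array([211.2, 243. ]))]
red [(np.int32(499), array([182.4, 234.4]))]
yellow [(np.int32(544), array([153.1, 225.2]))]
blue [(np.int32(259), array([116.5, 212.1])), (np.int32(61), array([134.2, 211.1])), (np.int32(117), array([129.7, 228.2]))]
```

View pics/c.png

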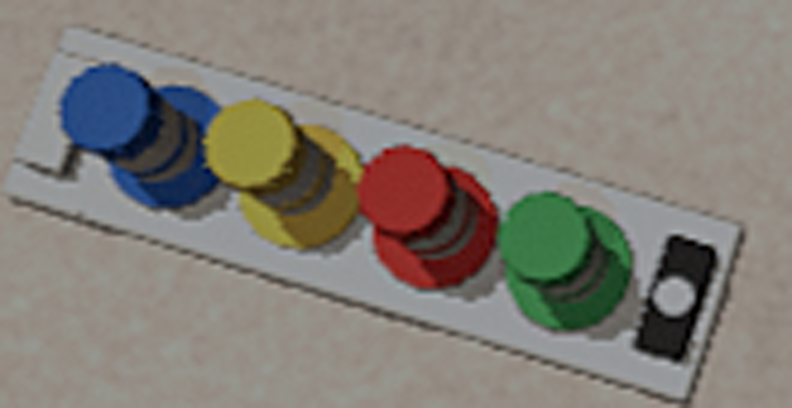

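The crop shows the cap-top centres at (107,108) blue, (250,144) yellow, (403,190) red and (545,237) green, with the dot at (674,297). I cast these to z = 0.09 and fit the rows.

Run:
```python
from h import *
cal=get_calibration("top")
f=lambda u,v:((u+.5)/4.8-.5+95,(v+.5)/4.8-.5+190)
dot=ray(f(674,297),.026,cal)[:2]
P=np.array([ray(f(*p),.090,cal)[:2] for p in[(545,237),(403,190),(250,144),(107,108)]])
print(dot,P.round(4).tolist(),np.linalg.norm(P-dot,axis=1))
A=np.vstack([dot,P]);s=np.array([0,.048,.108,.168,.228])
c=A.mean(0);u=np.linalg.svd(A-c)[2][0];u*=np.sign(u@(A[4]-A[0]))
F=c+np.outer(s-s.mean(),u);print("tray fit",F.round(4).tolist(),(A-F).round(4).tolist(),"dir",np.degrees(np.arctan2(u[1],u[0])))
Rk=np.array([ray(p,.02,cal)[:2] for p in[(421.72,212.69),(394.73,222.36),(367.82,232.07),(339.75,242.33)]])
Rk=(Rk+np.array([ray(p,.008,cal)[:2] for p in[(421.72,212.69),(394.73,222.36),(367.82,232.07),(339.75,242.33)]]))/2
d=ray((317.73,250.2),.026,cal)[:2]
s=np.array([-.09,-.03,.03,.09]);c=Rk.mean(0);u=np.linalg.svd(Rk-c)[2][0];u*=np.sign(u@(d-c))
F=c+np.outer(s,u);print("rack",F.round(4).tolist(),(Rk-F).round(4).tolist(),np.degrees(np.arctan2(u[1],u[0])),"dot",(d-c)@u)
o=get_obs();r=rot(o["eef_rot"]);print(r.as_matrix().round(3))
print(get_calibration("wrist"))
```

```text
[0.45756501 0.08911644] [[0.4739, 0.1335], [0.4944, 0.1893], [0.5149, 0.2498], [0.5313, 0.3067]] [0.04729489 0.10670049 0.17059323 0.22975629]
tray fit [[0.4588, 0.0892], [0.4742, 0.1346], [0.4936, 0.1914], [0.513, 0.2482], [0.5324, 0.305]] [[-0.0012, -0.0001], [-0.0004, -0.0011], [0.0008, -0.0022], [0.0019, 0.0016], [-0.0011, 0.0017]] dir 71.16229880397506
rack [[0.5271, -0.2968], [0.5086, -0.2397], [0.4901, -0.1827], [0.4716, -0.1256]] [[0.0003, -0.0012], [0.0002, -0.0003], [0.0002, -0.0002], [-0.0007, 0.0017]] 107.95851397097782 dot 0.14149910309655553
[[-0.971  0.238 -0.001]
 [ 0.238  0.971 -0.001]
 [ 0.    -0.002 -1.   ]]
{'K': array([[325.1922621 ,   0.        , 278.15592658],
       [  0.        , 325.1922621 , 210.75254832],
       [  0.        ,   0.        ,   1.        ]]), 'origin': array([0.05927763, 0.57763801, 0.3733427 ]), 'orientation': array([0.12418429, 0.77699062, 0.60963202, 0.09598252])}
```

{"op": "drive_tool", "data": {"increments": [[[-0.08, -0.06, 0], 0.1], [[-0.22, -0.17, 0], 0.21], [[-0.38, -0.29, 0], 0.32], [[-0.54, -0.42, 0], 0.43], [[-0.7, -0.54, 0], 0.54], [[-0.85, -0.65, 0], 0.66], [[-0.96, -0.74, 0], 0.77], [[-1, -0.77, 0], 0.88]], "claw": 0}}

```text
time_s: 1.1
eef_pos: [0.335, 0.3103, 0.4044]
eef_rot: [0.0, 0.728, 0.685, -0.0]
wrist_force: [-0.3, 0.4, -0.3]
opening: 1.0
```

```bash
cat >> h.py <<'E'
def to(x,y,z,yaw):
    """print normalised shift/turn from present pose to target TCP"""
    o=get_obs();M=rot(o["eef_rot"]).as_matrix();d=np.array([x,y,z])-o["eef_pos"]
    cur=np.degrees(np.arctan2(M[1,1],M[0,1]))
    print("t",round(o["time_s"],2),"pos",o["eef_pos"].round(4),"yaw",cur.round(2),"open",round(o["opening"],3),"F",o["wrist_force"].round(1),"-> shift",(M.T@d/.25).round(3),"turn",round(-(yaw-cur)/90,3))
E
python3 -c "
from h import *
to(.4742,.1346,.36,-18.84)"
```

```text
t 1.1 pos [0.335  0.3103 0.4044] yaw -3.47 open 1.0 F [-0.3  0.4 -0.3] -> shift [-0.668  0.599  0.178] turn 0.171
```

{"op": "drive_tool", "data": {"increments": [[[-0.08, 0.07, 0.02], 0.03], [[-0.22, 0.2, 0.06], 0.07], [[-0.37, 0.33, 0.1], 0.11], [[-0.5, 0.45, 0.13], 0.14], [[-0.6, 0.54, 0.16], 0.171], [[-0.65, 0.58, 0.178], 0.171], [[-0.668, 0.599, 0.178], 0.171], [[-0.668, 0.599, 0.178], 0.171]]}}

```text
time_s: 2.1
eef_pos: [0.4746, 0.1377, 0.3603]
eef_rot: [-0.0, 0.811, 0.585, 0.0]
wrist_force: [0.3, -0.9, 0.2]
opening: 0.998
```

```bash
python3 -c "
from h import *
to(.4742,.1346,.231,-18.84)
cal=get_calibration('wrist');im=camera('wrist');cv2.imwrite('pics/w1.png',im);print(cal)
np.save('w1.npy',np.r_[cal['origin'],cal['orientation']])"
```

```text
t 2.1 pos [0.4746 0.1377 0.3603] yaw -18.34 open 0.998 F [ 0.3 -0.9  0.2] -> shift [-0.012  0.002  0.517] turn 0.006
{'K': array([[325.1922621 ,   0.        , 278.15592658],
       [  0.        , 325.1922621 , 210.75254832],
       [  0.        ,   0.        ,   1.        ]]), 'origin': array([0.49947433, 0.21389725, 0.32978851]), 'orientation': array([ 0.15557721,  0.97489943, -0.15722296, -0.02545126])}
```

View pics/w1.png

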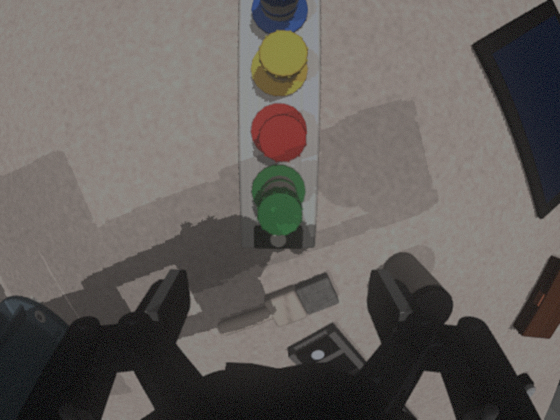

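The wrist view is along the row. Cap tops are at green (280,214), red (282,137) and yellow (283,53), with the dot at (279,241).

```bash
python3 -c "
from h import *
cal=get_calibration('wrist')
for n,p,z in [('dot',(279,241),.026),('g',(280,214),.09),('r',(282,137),.09),('y',(283,53),.09),('gdisc',(278,190),.018),('rdisc',(279,132),.018)]: print(n,ray(p,z,cal,True).round(4))
to(.4742,.1346,.231,-18.84)"
```

```text
dot [0.4585 0.0887 0.026 ]
g [0.475  0.1366 0.09  ]
r [0.495  0.1928 0.09  ]
y [0.5153 0.2519 0.09  ]
gdisc [0.4737 0.1378 0.018 ]
rdisc [0.4926 0.1919 0.018 ]
t 2.15 pos [0.4744 0.138  0.3604] yaw -18.32 open 1.002 F [-0.7  0.7 -1.3] -> shift [-0.013  0.003  0.518] turn 0.006
```

{"op": "drive_tool", "data": {"increments": [[[-0.009, 0.002, 0.06], 0.006], [[-0.009, 0.002, 0.16], 0.006], [[-0.009, 0.002, 0.27], 0.006], [[-0.009, 0.002, 0.37], 0.006], [[-0.009, 0.002, 0.45], 0.006], [[-0.009, 0.002, 0.5], 0.006], [[-0.009, 0.002, 0.518], 0.006], [[-0.009, 0.002, 0.518], 0.006]]}}

```text
time_s: 3.15
eef_pos: [0.4746, 0.1351, 0.2308]
eef_rot: [0.0, 0.814, 0.581, 0.0]
wrist_force: [0.1, 0.2, 0.1]
opening: 0.998
```

{"op": "drive_tool", "data": {"increments": [[[0, 0, 0], 0], [[0, 0, 0], 0], [[0, 0, 0], 0], [[0, 0, 0], 0], [[0, 0, 0], 0], [[0, 0, 0], 0], [[0, 0, 0], 0], [[0, 0, 0], 0]], "claw": 1}}

```text
time_s: 4.15
eef_pos: [0.4748, 0.135, 0.2314]
eef_rot: [0.0, 0.814, 0.581, 0.0]
wrist_force: [-1.7, -0.0, 6.1]
opening: 0.4
```

```bash
python3 -c "
from h import *
to(.5271,-.2968,.36,17.96)"
```

```text
t 4.15 pos [0.4748 0.135  0.2314] yaw -18.93 open 0.4 F [-1.7 -0.   6.1] -> shift [-1.566  0.758 -0.514] turn -0.41
```

{"op": "drive_tool", "data": {"increments": [[[0, 0, -0.06], 0], [[0, 0, -0.18], 0], [[-0.04, 0.02, -0.32], 0], [[-0.16, 0.08, -0.43], -0.05], [[-0.34, 0.16, -0.5], -0.12], [[-0.54, 0.26, -0.514], -0.2], [[-0.74, 0.36, -0.514], -0.28], [[-0.94, 0.455, -0.514], -0.36]]}}

```text
time_s: 5.15
eef_pos: [0.5058, -0.126, 0.3602]
eef_rot: [0.001, 0.618, 0.786, 0.0]
wrist_force: [0.9, 0.9, -0.9]
opening: 0.409
```

```bash
python3 -c "
from h import *
to(.5271,-.2968,.36,17.96)"
```

```text
t 5.15 pos [ 0.5058 -0.126   0.3602] yaw 13.71 open 0.409 F [ 0.9  0.9 -0.9] -> shift [-0.684 -0.079  0.001] turn -0.047
```

{"op": "drive_tool", "data": {"increments": [[[-0.15, -0.02, 0], -0.03], [[-0.31, -0.04, 0], -0.047], [[-0.45, -0.05, 0], -0.047], [[-0.55, -0.065, 0], -0.047], [[-0.62, -0.075, 0], -0.047], [[-0.65, -0.079, 0], -0.047], [[-0.66, -0.079, 0], -0.047], [[-0.66, -0.079, 0], -0.047]]}}

```text
time_s: 6.15
eef_pos: [0.5253, -0.2886, 0.3592]
eef_rot: [-0.0, 0.59, 0.808, 0.0]
wrist_force: [0.3, 0.4, -1.6]
opening: 0.401
```

```bash
python3 -c "
from h import *
to(.5271,-.2968,.221,17.96)
cal=get_calibration('wrist');im=camera('wrist');cv2.imwrite('pics/w2.png',im);print(cal['origin'],cal['orientation'])"
```

```text
t 6.15 pos [ 0.5253 -0.2886  0.3592] yaw 17.75 open 0.401 F [ 0.3  0.4 -1.6] -> shift [-0.034 -0.003  0.553] turn -0.002
[ 0.50072884 -0.21216652  0.32862687] [0.15550576 0.97570535 0.1524761  0.02383426]
```

View pics/w2.png

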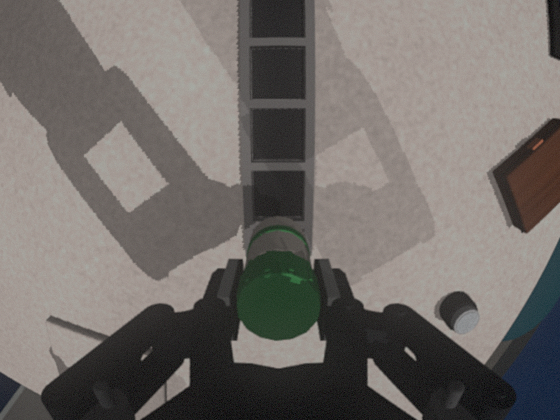

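The green jar hangs upright in the grip. The rack dividers show centred at (278,166), (278,104) and (279,41). I check the pocket positions from these.

```bash
python3 -c "
from h import *
im=cv2.imread('pics/w2.png');g=im.max(2).astype(int)
p=g[:235,262:295].mean(1).round();print([(i,int(v)) for i,v in enumerate(p) if (35<=i<=48 or 95<=i<=112 or 156<=i<=176 or 210<=i<225)])
for r in (20,72,135,190): print(r,[(i,int(v)) for i,v in enumerate(g[r-6:r+6].mean(0).round()) if 234<=i<258 or 298<i<320])
cal=get_calibration('wrist')
P=[ray(q,.02,cal,True) for q in [(278,166),(278,104),(279,41)]]
print(np.round(P,4))
"
```

```text
[(35, 43), (36, 48), (37, 70), (38, 92), (39, 95), (40, 94), (41, 93), (42, 93), (43, 95), (44, 93), (45, 74), (46, 49), (47, 48), (48, 54), (95, 45), (96, 46), (97, 44), (98, 59), (99, 89), (100, 95), (101, 94), (102, 93), (103, 93), (104, 93), (105, 94), (106, 94), (107, 90), (108, 69), (109, 52), (110, 46), (111, 47), (112, 46), (156, 45), (157, 45), (158, 50), (159, 63), (160, 67), (161, 60), (162, 73), (163, 90), (164, 91), (165, 91), (166, 90), (167, 91), (168, 92), (169, 89), (170, 75), (171, 51), (172, 44), (173, 45), (174, 45), (175, 45), (176, 45), (210, 40), (211, 39), (212, 40), (213, 40), (214, 39), (215, 42), (216, 56), (217, 65), (218, 71), (219, 73), (220, 75), (221, 77), (222, 77), (223, 77), (224, 74)]
20 [(234, 141), (235, 143), (236, 141), (237, 125), (238, 97), (239, 87), (240, 92), (241, 93), (242, 94), (243, 93), (244, 93), (245, 94), (246, 93), (247, 94), (248, 90), (249, 79), (250, 70), (251, 66), (252, 53), (253, 45), (254, 45), (255, 47), (256, 45), (257, 47), (299, 46), (300, 46), (301, 41), (302, 41), (303, 48), (304, 55), (305, 77), (306, 93), (307, 96),
[... 1063 characters left out ...]
311, 95), (312, 94), (313, 96), (314, 107), (315, 132), (316, 141), (317, 143), (318, 144), (319, 144)]
190 [(234, 109), (235, 108), (236, 106), (237, 107), (238, 106), (239, 107), (240, 105), (241, 104), (242, 96), (243, 78), (244, 72), (245, 73), (246, 74), (247, 72), (248, 71), (249, 73), (250, 72), (251, 67), (252, 55), (253, 54), (254, 44), (255, 42), (256, 44), (257, 43), (299, 44), (300, 45), (301, 44), (302, 45), (303, 53), (304, 67), (305, 83), (306, 90), (307, 91), (308, 90), (309, 91), (310, 92), (311, 92), (312, 96), (313, 109), (314, 130), (315, 142), (316, 145), (317, 145), (318, 146), (319, 146)]
[[ 0.5173 -0.2652  0.02  ]
 [ 0.4992 -0.2086  0.02  ]
 [ 0.4815 -0.1505  0.02  ]]
```

{"op": "drive_tool", "data": {"increments": [[[-0.027, -0.004, 0.06], -0.002], [[-0.027, -0.004, 0.16], -0.002], [[-0.027, -0.004, 0.28], -0.002], [[-0.027, -0.004, 0.38], -0.002], [[-0.027, -0.004, 0.46], -0.002], [[-0.027, -0.004, 0.5], -0.002], [[-0.027, -0.004, 0.52], -0.002], [[-0.027, -0.004, 0.53], -0.002]]}}

```text
time_s: 7.2
eef_pos: [0.5266, -0.2963, 0.2271]
eef_rot: [0.001, 0.589, 0.808, -0.0]
wrist_force: [-0.2, -0.0, -1.1]
opening: 0.407
```

{"op": "drive_tool", "data": {"increments": [[[0, 0, 0.004], 0], [[0, 0, 0.007], 0], [[0, 0, 0.01], 0], [[0, 0, 0.013], 0], [[0, 0, 0.016], 0], [[0, 0, 0.019], 0], [[0, 0, 0.02], 0], [[0, 0, 0.02], 0]]}}

```text
time_s: 8.2
eef_pos: [0.5263, -0.296, 0.2216]
eef_rot: [-0.0, 0.589, 0.808, 0.0]
wrist_force: [0.3, 0.3, -0.4]
opening: 0.405
```

{"op": "drive_tool", "data": {"increments": [[[0, 0, 0.002], 0], [[0, 0, 0.002], 0], [[0, 0, 0.002], 0], [[0, 0, 0.002], 0], [[0, 0, 0.002], 0], [[0, 0, 0.002], 0], [[0, 0, 0.002], 0], [[0, 0, 0.002], 0]], "claw": 0}}

```text
time_s: 9.2
eef_pos: [0.5263, -0.296, 0.2212]
eef_rot: [0.0, 0.589, 0.808, -0.0]
wrist_force: [-0.2, 0.2, -0.5]
opening: 1.0
```

{"op": "drive_tool", "data": {"increments": [[[0, 0, -0.06], 0], [[0, 0, -0.18], 0], [[0, 0, -0.32], 0], [[0.06, 0, -0.45], 0.03], [[0.2, 0, -0.52], 0.1], [[0.4, 0, -0.55], 0.19], [[0.62, 0, -0.56], 0.28], [[0.84, 0, -0.56], 0.36]]}}

```text
time_s: 10.2
eef_pos: [0.4612, -0.0948, 0.3627]
eef_rot: [0.001, 0.792, 0.61, 0.001]
wrist_force: [1.4, 0.5, -0.3]
opening: 1.0
```

```bash
python3 -c "
from h import *
to(.4942,.192,.36,-18.84)
im=camera('top');cv2.imwrite('pics/t2.png',cv2.resize(im[180:280,300:460],None,fx=4,fy=4))"
```

```text
t 10.2 pos [ 0.4612 -0.0948  0.3627] yaw -14.8 open 1.0 F [ 1.4  0.5 -0.3] -> shift [ 1.143 -0.165  0.01 ] turn 0.045
```

View pics/t2.png

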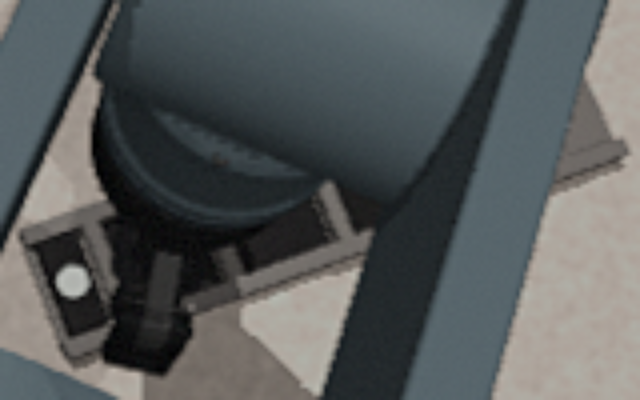

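The arm hides the rack from the top camera, so I check the rack later and go on to red.

{"op": "drive_tool", "data": {"increments": [[[0.2, -0.03, 0], 0.03], [[0.4, -0.06, 0], 0.045], [[0.58, -0.09, 0], 0.045], [[0.74, -0.12, 0], 0.045], [[0.87, -0.14, 0], 0.045], [[0.95, -0.16, 0], 0.045], [[1, -0.165, 0], 0.045], [[1, -0.165, 0], 0.045]]}}

```text
time_s: 11.25
eef_pos: [0.4847, 0.1565, 0.3617]
eef_rot: [0.0, 0.812, 0.584, 0.0]
wrist_force: [0.5, -0.2, 0.6]
opening: 1.002
```

```bash
python3 -c "
from h import *
to(.4942,.192,.231,-18.84)"
```

```text
t 11.25 pos [0.4847 0.1565 0.3617] yaw -18.49 open 1.002 F [ 0.5 -0.2  0.6] -> shift [ 0.147 -0.009  0.523] turn 0.004
```

{"op": "drive_tool", "data": {"increments": [[[0.06, -0.004, 0.02], 0.004], [[0.12, -0.009, 0.08], 0.004], [[0.147, -0.009, 0.19], 0.004], [[0.147, -0.009, 0.31], 0.004], [[0.147, -0.009, 0.42], 0.004], [[0.147, -0.009, 0.49], 0.004], [[0.147, -0.009, 0.523], 0.004], [[0.147, -0.009, 0.523], 0.004]]}}

```text
time_s: 12.25
eef_pos: [0.4941, 0.1918, 0.2301]
eef_rot: [-0.0, 0.814, 0.581, -0.0]
wrist_force: [0.7, 0.7, -0.5]
opening: 1.001
```

{"op": "drive_tool", "data": {"increments": [[[0, 0, 0], 0], [[0, 0, 0], 0], [[0, 0, 0], 0], [[0, 0, 0], 0], [[0, 0, 0], 0], [[0, 0, 0], 0], [[0, 0, 0], 0], [[0, 0, 0], 0]], "claw": 1}}

```text
time_s: 13.25
eef_pos: [0.4945, 0.1918, 0.2313]
eef_rot: [0.0, 0.814, 0.581, 0.001]
wrist_force: [-0.6, -0.4, 6.0]
opening: 0.404
```

```bash
python3 -c "
from h import *
to(.5079,-.2381,.36,17.96)"
```

```text
t 13.25 pos [0.4945 0.1918 0.2313] yaw -18.93 open 0.404 F [-0.6 -0.4  6. ] -> shift [-1.609  0.609 -0.515] turn -0.41
```

{"op": "drive_tool", "data": {"increments": [[[0, 0, -0.06], 0], [[0, 0, -0.18], 0], [[-0.04, 0.015, -0.32], 0], [[-0.16, 0.06, -0.43], -0.05], [[-0.34, 0.13, -0.5], -0.12], [[-0.54, 0.2, -0.515], -0.2], [[-0.74, 0.28, -0.515], -0.28], [[-0.94, 0.356, -0.515], -0.36]]}}

```text
time_s: 14.25
eef_pos: [0.5017, -0.061, 0.3601]
eef_rot: [0.0, 0.618, 0.787, 0.0]
wrist_force: [1.1, -0.0, -1.3]
opening: 0.408
```

```bash
python3 -c "
from h import *
to(.5079,-.2381,.36,17.96)"
```

```text
t 14.25 pos [ 0.5017 -0.061   0.3601] yaw 13.72 open 0.408 F [ 1.1 -0.  -1.3] -> shift [-0.694 -0.144  0.001] turn -0.047
```

{"op": "drive_tool", "data": {"increments": [[[-0.16, -0.04, 0], -0.03], [[-0.32, -0.07, 0], -0.047], [[-0.47, -0.1, 0], -0.047], [[-0.58, -0.12, 0], -0.047], [[-0.65, -0.135, 0], -0.047], [[-0.685, -0.144, 0], -0.047], [[-0.7, -0.147, 0], -0.047], [[-0.7, -0.147, 0], -0.047]]}}

```text
time_s: 15.25
eef_pos: [0.5071, -0.2376, 0.3592]
eef_rot: [-0.0, 0.59, 0.808, 0.0]
wrist_force: [-0.2, -0.2, -0.7]
opening: 0.404
```

```bash
python3 -c "
from h import *
to(.5079,-.2381,.221,17.96)
im=camera('wrist');cv2.imwrite('pics/w3.png',im)"
```

```text
t 15.25 pos [ 0.5071 -0.2376  0.3592] yaw 17.73 open 0.404 F [-0.2 -0.2 -0.7] -> shift [-0.003  0.002  0.553] turn -0.003
```

View pics/w3.png

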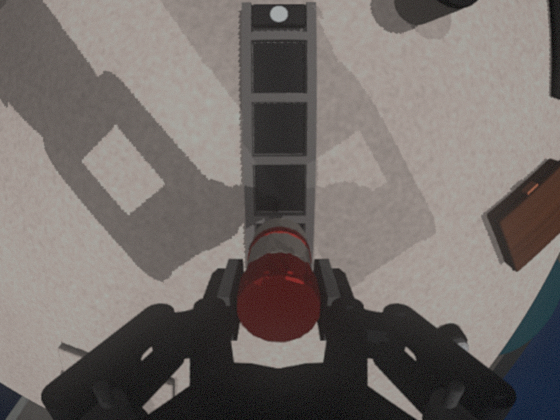

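The dot is at (279,14) and the pockets +90, +30 and -30 are at rows 66, 128 and 188. Red is lined up with the -30 pocket, in the same relation as green was with its own. I set it down.

{"op": "drive_tool", "data": {"increments": [[[-0.003, 0.002, 0.06], -0.002], [[-0.003, 0.002, 0.16], -0.002], [[-0.003, 0.002, 0.28], -0.002], [[-0.003, 0.002, 0.38], -0.002], [[-0.003, 0.002, 0.46], -0.002], [[-0.003, 0.002, 0.5], -0.002], [[-0.003, 0.002, 0.52], -0.002], [[-0.003, 0.002, 0.53], -0.002]]}}

```text
time_s: 16.3
eef_pos: [0.508, -0.2388, 0.2269]
eef_rot: [0.0, 0.589, 0.808, 0.0]
wrist_force: [0.2, 1.2, -0.4]
opening: 0.405
```

{"op": "drive_tool", "data": {"increments": [[[0, 0, 0.004], 0], [[0, 0, 0.007], 0], [[0, 0, 0.01], 0], [[0, 0, 0.013], 0], [[0, 0, 0.016], 0], [[0, 0, 0.019], 0], [[0, 0, 0.022], 0], [[0, 0, 0.022], 0]]}}

```text
time_s: 17.3
eef_pos: [0.5079, -0.2388, 0.2214]
eef_rot: [0.0, 0.589, 0.808, -0.0]
wrist_force: [-0.0, 0.9, 1.7]
opening: 0.412
```

{"op": "drive_tool", "data": {"increments": [[[0, 0, 0.001], 0], [[0, 0, 0.001], 0], [[0, 0, 0.001], 0], [[0, 0, 0.001], 0], [[0, 0, 0.001], 0], [[0, 0, 0.001], 0], [[0, 0, 0.001], 0], [[0, 0, 0.001], 0]], "claw": 0}}

```text
time_s: 18.3
eef_pos: [0.5078, -0.2387, 0.221]
eef_rot: [0.0, 0.589, 0.808, -0.0]
wrist_force: [0.4, 0.2, -0.1]
opening: 1.002
```

{"op": "drive_tool", "data": {"increments": [[[0, 0, -0.06], 0], [[0, 0, -0.18], 0], [[0, 0, -0.32], 0], [[0.06, 0, -0.45], 0.03], [[0.2, 0, -0.52], 0.1], [[0.4, 0, -0.55], 0.19], [[0.62, 0, -0.56], 0.28], [[0.84, 0, -0.56], 0.36]]}}

```text
time_s: 19.3
eef_pos: [0.4427, -0.0375, 0.3625]
eef_rot: [0.001, 0.792, 0.61, 0.001]
wrist_force: [0.6, 1.2, 0.3]
opening: 1.002
```

```bash
python3 -c "
from h import *
to(.514,.2495,.36,-18.84)"
```

```text
t 19.3 pos [ 0.4427 -0.0375  0.3625] yaw -14.8 open 1.002 F [0.6 1.2 0.3] -> shift [ 1.183 -0.018  0.01 ] turn 0.045
```

{"op": "drive_tool", "data": {"increments": [[[0.2, 0, 0], 0.03], [[0.4, 0, 0], 0.045], [[0.58, -0.01, 0], 0.045], [[0.74, -0.01, 0], 0.045], [[0.87, -0.01, 0], 0.045], [[0.95, -0.018, 0], 0.045], [[1, -0.018, 0], 0.045], [[1, -0.018, 0], 0.045]]}}

```text
time_s: 20.3
eef_pos: [0.5017, 0.2044, 0.3611]
eef_rot: [0.0, 0.812, 0.584, -0.0]
wrist_force: [0.1, -0.8, 0.1]
opening: 1.003
```

```bash
python3 -c "
from h import *
to(.514,.2495,.231,-18.84)"
```

```text
t 20.3 pos [0.5017 0.2044 0.3611] yaw -18.53 open 1.003 F [ 0.1 -0.8  0.1] -> shift [ 0.187 -0.011  0.52 ] turn 0.003
```

{"op": "drive_tool", "data": {"increments": [[[0.08, -0.005, 0.01], 0.003], [[0.15, -0.01, 0.07], 0.003], [[0.185, -0.011, 0.19], 0.003], [[0.185, -0.011, 0.31], 0.003], [[0.185, -0.011, 0.42], 0.003], [[0.185, -0.011, 0.49], 0.003], [[0.185, -0.011, 0.52], 0.003], [[0.185, -0.011, 0.52], 0.003]]}}

```text
time_s: 21.3
eef_pos: [0.514, 0.2487, 0.2311]
eef_rot: [0.0, 0.813, 0.582, -0.0]
wrist_force: [0.2, 0.2, 0.8]
opening: 1.003
```

{"op": "drive_tool", "data": {"increments": [[[0, 0, 0], 0], [[0, 0, 0], 0], [[0, 0, 0], 0], [[0, 0, 0], 0], [[0, 0, 0], 0], [[0, 0, 0], 0], [[0, 0, 0], 0], [[0, 0, 0], 0]], "claw": 1}}

```text
time_s: 22.3
eef_pos: [0.5141, 0.2491, 0.2318]
eef_rot: [0.0, 0.813, 0.582, 0.001]
wrist_force: [-0.1, -0.6, 6.3]
opening: 0.406
```

```bash
python3 -c "
from h import *
to(.4895,-.1811,.36,17.96)"
```

```text
t 22.3 pos [0.5141 0.2491 0.2318] yaw -18.83 open 0.406 F [-0.1 -0.6  6.3] -> shift [-1.66   0.463 -0.514] turn -0.409
```

{"op": "drive_tool", "data": {"increments": [[[0, 0, -0.06], 0], [[0, 0, -0.18], 0], [[-0.04, 0.01, -0.32], 0], [[-0.16, 0.045, -0.43], -0.05], [[-0.34, 0.095, -0.5], -0.12], [[-0.54, 0.15, -0.514], -0.2], [[-0.74, 0.205, -0.514], -0.28], [[-0.94, 0.262, -0.514], -0.36]]}}

```text
time_s: 23.3
eef_pos: [0.4994, 0.004, 0.3603]
eef_rot: [0.0, 0.617, 0.787, 0.0]
wrist_force: [0.2, -0.3, -0.8]
opening: 0.405
```

```bash
python3 -c "
from h import *
to(.4895,-.1811,.36,17.96)"
```

```text
t 23.3 pos [0.4994 0.004  0.3603] yaw 13.82 open 0.405 F [ 0.2 -0.3 -0.8] -> shift [-0.709 -0.215  0.001] turn -0.046
```

{"op": "drive_tool", "data": {"increments": [[[-0.16, -0.05, 0], -0.03], [[-0.32, -0.1, 0], -0.046], [[-0.47, -0.145, 0], -0.046], [[-0.58, -0.18, 0], -0.046], [[-0.66, -0.2, 0], -0.046], [[-0.7, -0.213, 0], -0.046], [[-0.714, -0.217, 0], -0.046], [[-0.714, -0.217, 0], -0.046]]}}

```text
time_s: 24.3
eef_pos: [0.4891, -0.1803, 0.3594]
eef_rot: [-0.0, 0.59, 0.808, 0.0]
wrist_force: [0.1, 0.4, -0.2]
opening: 0.411
```

```bash
python3 -c "
from h import *
to(.4895,-.1811,.221,17.96)"
```

```text
t 24.3 pos [ 0.4891 -0.1803  0.3594] yaw 17.73 open 0.411 F [ 0.1  0.4 -0.2] -> shift [-0.004  0.001  0.554] turn -0.003
```

{"op": "drive_tool", "data": {"increments": [[[-0.003, 0.001, 0.06], -0.002], [[-0.003, 0.001, 0.16], -0.002], [[-0.003, 0.001, 0.28], -0.002], [[-0.003, 0.001, 0.38], -0.002], [[-0.003, 0.001, 0.46], -0.002], [[-0.003, 0.001, 0.5], -0.002], [[-0.003, 0.001, 0.52], -0.002], [[-0.003, 0.001, 0.53], -0.002]]}}

```text
time_s: 25.3
eef_pos: [0.4897, -0.1814, 0.2271]
eef_rot: [0.0, 0.589, 0.808, 0.0]
wrist_force: [-0.2, 0.2, -1.0]
opening: 0.4
```

{"op": "drive_tool", "data": {"increments": [[[0, 0, 0.004], 0], [[0, 0, 0.007], 0], [[0, 0, 0.01], 0], [[0, 0, 0.013], 0], [[0, 0, 0.016], 0], [[0, 0, 0.019], 0], [[0, 0, 0.022], 0], [[0, 0, 0.022], 0]]}}

```text
time_s: 26.3
eef_pos: [0.4895, -0.1815, 0.2218]
eef_rot: [0.0, 0.589, 0.808, -0.0]
wrist_force: [-1.6, -0.0, 4.1]
opening: 0.402
```

{"op": "drive_tool", "data": {"increments": [[[0, 0, 0.001], 0], [[0, 0, 0.001], 0], [[0, 0, 0.001], 0], [[0, 0, 0.001], 0], [[0, 0, 0.001], 0], [[0, 0, 0.001], 0], [[0, 0, 0.001], 0], [[0, 0, 0.001], 0]], "claw": 0}}

```text
time_s: 27.3
eef_pos: [0.4895, -0.1815, 0.2212]
eef_rot: [0.0, 0.589, 0.808, -0.0]
wrist_force: [0.1, 0.1, 0.6]
opening: 1.003
```

{"op": "drive_tool", "data": {"increments": [[[0, 0, -0.06], 0], [[0, 0, -0.18], 0], [[0, 0, -0.32], 0], [[0.06, 0, -0.45], 0.03], [[0.2, 0, -0.52], 0.1], [[0.4, 0, -0.55], 0.19], [[0.62, 0, -0.56], 0.28], [[0.84, 0, -0.56], 0.36]]}}

```text
time_s: 28.3
eef_pos: [0.4243, 0.0197, 0.3627]
eef_rot: [0.001, 0.792, 0.61, 0.001]
wrist_force: [0.3, 1.3, 0.9]
opening: 0.997
```

```bash
python3 -c "
from h import *
to(.533,.306,.36,-18.84)"
```

```text
t 28.3 pos [0.4243 0.0197 0.3627] yaw -14.81 open 0.997 F [0.3 1.3 0.9] -> shift [1.218 0.128 0.011] turn 0.045
```

{"op": "drive_tool", "data": {"increments": [[[0.2, 0.02, 0], 0.03], [[0.4, 0.04, 0], 0.045], [[0.58, 0.06, 0], 0.045], [[0.74, 0.08, 0], 0.045], [[0.87, 0.1, 0], 0.045], [[0.95, 0.12, 0], 0.045], [[1, 0.128, 0], 0.045], [[1, 0.128, 0], 0.045]]}}

```text
time_s: 29.3
eef_pos: [0.5186, 0.2527, 0.3616]
eef_rot: [0.0, 0.812, 0.584, 0.0]
wrist_force: [0.8, 1.2, -0.1]
opening: 1.001
```

```bash
python3 -c "
from h import *
to(.533,.306,.231,-18.84)
cal=get_calibration('wrist');im=camera('wrist');cv2.imwrite('pics/w4.png',im);print(cal['origin'])
for im2,n in ((camera('top'),'top'),): cv2.imwrite('pics/t4.png',im2)"
```

```text
t 29.3 pos [0.5186 0.2527 0.3616] yaw -18.52 open 1.001 F [ 0.8  1.2 -0.1] -> shift [ 0.22  -0.013  0.523] turn 0.004
[0.54372359 0.32881306 0.33110417]
```

View pics/w4.png

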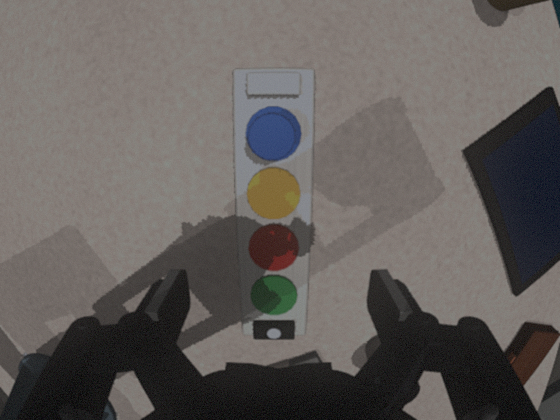

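View pics/t4.png

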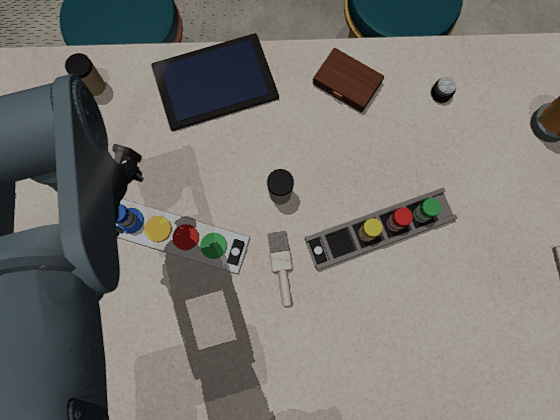

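Top view: yellow (373,228), red (403,217) and green (431,208) stand upright in the right pockets, and the discs confirm the original order. Wrist view: blue is still on its disc, with its cap at (274,132). I check that point before grasping.

```bash
python3 -c "
from h import *
cal=get_calibration('wrist');print(ray((274,132),.09,cal,True),ray((273,134),.018,cal,True))
c=get_calibration('top')
for p in ((373,228),(403,217),(431,208)): print(ray(p,.08,c))"
```

```text
[0.53474759 0.31183781 0.09      ] [0.53059112 0.30548393 0.018     ]
[ 0.4864617  -0.18017458  0.08      ]
[ 0.50606853 -0.23968372  0.08      ]
[ 0.5220642  -0.29559075  0.08      ]
```

{"op": "drive_tool", "data": {"increments": [[[0.08, -0.005, 0.01], 0.003], [[0.16, -0.01, 0.04], 0.003], [[0.21, -0.013, 0.11], 0.003], [[0.22, -0.013, 0.2], 0.003], [[0.22, -0.013, 0.26], 0.003], [[0.22, -0.013, 0.28], 0.003], [[0.22, -0.013, 0.28], 0.003], [[0.22, -0.013, 0.28], 0.003]]}}

```text
time_s: 30.4
eef_pos: [0.5335, 0.3056, 0.2921]
eef_rot: [0.0, 0.813, 0.582, 0.001]
wrist_force: [1.6, -0.0, -0.2]
opening: 0.998
```

{"op": "drive_tool", "data": {"increments": [[[0.005, 0, 0.02], 0], [[0.006, 0, 0.06], 0], [[0.006, 0, 0.11], 0], [[0.006, 0, 0.16], 0], [[0.006, 0, 0.2], 0], [[0.006, 0, 0.23], 0], [[0.006, 0, 0.244], 0], [[0.006, 0, 0.244], 0]]}}

```text
time_s: 31.4
eef_pos: [0.5335, 0.307, 0.2301]
eef_rot: [-0.0, 0.813, 0.582, -0.0]
wrist_force: [0.4, -0.6, -0.0]
opening: 1.001
```

{"op": "drive_tool", "data": {"increments": [[[0, 0, 0], 0], [[0, 0, 0], 0], [[0, 0, 0], 0], [[0, 0, 0], 0], [[0, 0, 0], 0], [[0, 0, 0], 0], [[0, 0, 0], 0], [[0, 0, 0], 0]], "claw": 1}}

```text
time_s: 32.4
eef_pos: [0.5337, 0.3071, 0.2307]
eef_rot: [0.0, 0.813, 0.582, 0.0]
wrist_force: [-2.1, -0.3, 5.5]
opening: 0.407
```

```bash
python3 -c "
from h import *
to(.471,-.124,.36,17.96)"
```

```text
t 32.4 pos [0.5337 0.3071 0.2307] yaw -18.84 open 0.407 F [-2.1 -0.3  5.5] -> shift [-1.713  0.32  -0.518] turn -0.409
```

{"op": "drive_tool", "data": {"increments": [[[0, 0, -0.06], 0], [[0, 0, -0.18], 0], [[-0.04, 0.007, -0.32], 0], [[-0.16, 0.03, -0.43], -0.05], [[-0.34, 0.06, -0.5], -0.12], [[-0.54, 0.1, -0.518], -0.2], [[-0.76, 0.14, -0.518], -0.28], [[-0.98, 0.183, -0.518], -0.36]]}}

```text
time_s: 33.4
eef_pos: [0.4972, 0.0588, 0.3605]
eef_rot: [0.001, 0.617, 0.787, 0.0]
wrist_force: [-0.1, -0.8, -0.4]
opening: 0.408
```

```bash
python3 -c "
from h import *
to(.471,-.124,.36,17.96)"
```

```text
t 33.4 pos [0.4972 0.0588 0.3605] yaw 13.83 open 0.408 F [-0.1 -0.8 -0.4] -> shift [-0.685 -0.276  0.002] turn -0.046
```

{"op": "drive_tool", "data": {"increments": [[[-0.16, -0.06, 0], -0.03], [[-0.32, -0.13, 0], -0.046], [[-0.46, -0.19, 0], -0.046], [[-0.57, -0.23, 0], -0.046], [[-0.64, -0.26, 0], -0.046], [[-0.68, -0.275, 0], -0.046], [[-0.69, -0.278, 0], -0.046], [[-0.69, -0.278, 0], -0.046]]}}

```text
time_s: 34.4
eef_pos: [0.4707, -0.1233, 0.3597]
eef_rot: [-0.0, 0.59, 0.808, 0.0]
wrist_force: [0.2, -1.0, -0.5]
opening: 0.406
```

```bash
python3 -c "
from h import *
to(.471,-.124,.2205,17.96)"
```

```text
t 34.4 pos [ 0.4707 -0.1233  0.3597] yaw 17.72 open 0.406 F [ 0.2 -1.  -0.5] -> shift [-0.003  0.     0.557] turn -0.003
```

{"op": "drive_tool", "data": {"increments": [[[-0.003, 0, 0.06], -0.002], [[-0.003, 0, 0.16], -0.002], [[-0.003, 0, 0.28], -0.002], [[-0.003, 0, 0.38], -0.002], [[-0.003, 0, 0.46], -0.002], [[-0.003, 0, 0.5], -0.002], [[-0.003, 0, 0.52], -0.002], [[-0.003, 0, 0.53], -0.002]]}}

```text
time_s: 35.4
eef_pos: [0.4711, -0.1243, 0.2273]
eef_rot: [0.0, 0.588, 0.809, 0.0]
wrist_force: [-0.0, 0.1, 0.1]
opening: 0.404
```

{"op": "drive_tool", "data": {"increments": [[[0, 0, 0.004], 0], [[0, 0, 0.007], 0], [[0, 0, 0.01], 0], [[0, 0, 0.013], 0], [[0, 0, 0.016], 0], [[0, 0, 0.019], 0], [[0, 0, 0.022], 0], [[0, 0, 0.024], 0]]}}

```text
time_s: 36.4
eef_pos: [0.4708, -0.1244, 0.2211]
eef_rot: [-0.0, 0.589, 0.808, 0.0]
wrist_force: [-0.2, -0.4, -0.6]
opening: 0.405
```

{"op": "drive_tool", "data": {"increments": [[[0, 0, 0], 0], [[0, 0, 0], 0], [[0, 0, 0], 0], [[0, 0, 0], 0], [[0, 0, 0], 0], [[0, 0, 0], 0], [[0, 0, 0], 0], [[0, 0, 0], 0]], "claw": 0}}

```text
time_s: 37.4
eef_pos: [0.4708, -0.1244, 0.2212]
eef_rot: [0.0, 0.589, 0.808, 0.0]
wrist_force: [0.1, 0.5, -0.1]
opening: 1.001
```

{"op": "drive_tool", "data": {"increments": [[[0, 0, -0.06], 0], [[0, 0, -0.18], 0], [[0, 0, -0.32], 0], [[0.06, 0, -0.45], 0], [[0.2, 0, -0.52], 0], [[0.4, 0, -0.55], 0], [[0.62, 0, -0.56], 0], [[0.84, 0, -0.56], 0]]}}

```text
time_s: 38.4
eef_pos: [0.4057, 0.0768, 0.3628]
eef_rot: [0.001, 0.589, 0.808, 0.001]
wrist_force: [0.5, -0.3, 0.0]
opening: 0.997
```

{"op": "drive_tool", "data": {"increments": [[[0.16, 0, 0], 0], [[0.3, 0, 0], 0], [[0.42, 0, 0], 0], [[0.5, 0, 0], 0], [[0.54, 0, 0], 0], [[0.56, 0, 0], 0], [[0.56, 0, 0], 0], [[0.56, 0, 0], 0]]}}

```text
time_s: 39.4
eef_pos: [0.3636, 0.2083, 0.3612]
eef_rot: [0.0, 0.589, 0.808, -0.0]
wrist_force: [0.3, -0.0, 0.6]
opening: 0.997
```

```bash
python3 -c "
from h import *
im=camera('top');cv2.imwrite('pics/t5.png',im);im2=camera('scene');cv2.imwrite('pics/s5.png',cv2.resize(im2[170:330,140:280],None,fx=4,fy=4)[:600])
cv2.imwrite('pics/t5.png',cv2.resize(im[180:280,300:460],None,fx=4,fy=4))"
```

```text
(no output)
```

View pics/t5.png

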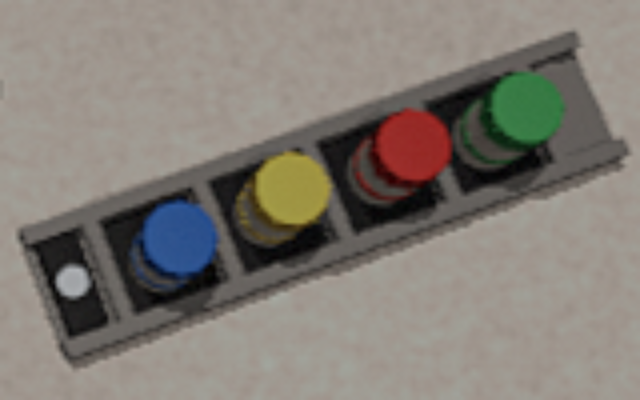

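View pics/s5.png

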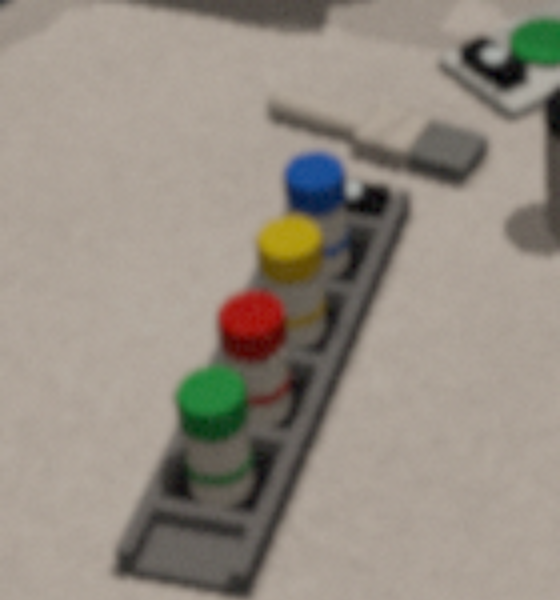

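All four stand upright in the required order; the cap centres in the top crop are (180,238), (292,188), (412,146) and (525,108). One numeric check, then I hand in.

```bash
python3 -c "
from h import *
c=get_calibration('top');u=np.array([-.3083,.9513]);v=np.array([u[1],-u[0]])
for p,q in zip(((525,108),(412,146),(292,188),(180,238)),((.5271,-.2968),(.5086,-.2397),(.4901,-.1827),(.4716,-.1256))):
    d=ray(((p[0]+.5)/4-.5+300,(p[1]+.5)/4-.5+180),.08,c)[:2]-q;print('along',(d@u).round(4),'across',(d@v).round(4))
o=get_obs();print(o['time_s'],o['opening']);hand_in()"
```

```text
along 0.0018 across -0.0018
along 0.0008 across -0.0006
along 0.0032 across 0.0
along 0.0026 across -0.0043
39.5 0.9968764992022086
the job is handed in; nothing more can be done
```

All four jars are in the rack in reverse order, and I handed the job in at 39.5 s of the 99 s allowed. Green, which started nearest the tray's dot, is in the pocket farthest from the rack's dot. Red, yellow and blue follow, with blue nearest the rack's dot.

- **Position:** the final top view puts every cap within about 3 mm along and 4 mm across of its pocket centre, against the 13 mm allowed.
- **Upright and released:** the top and scene views show all four jars standing upright, and the gripper is open and well clear.
- **Forces:** the wrist force read at the end of each move stayed under about 7 N. The jar-to-rack force itself was not measured.
- **Disagreement:** the top and wrist cameras differed by about 3 mm along the row on the rack's position, so I aimed at the average. The wrist view put blue's cap up to 6 mm from my first estimate, so I shifted that grasp by 1.5 mm.
- **Less certain:** for green and blue I saw no clear contact force before letting go, so they may have dropped a fraction of a millimetre.

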